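# Find the seized roller by touch

### The arm

A 6-joint arm with a two-finger parallel gripper is mounted at the origin on a cart in front of the work surface, level with it; the furniture and walls round the work are solid. World frame = base frame: x ahead of the robot, y to its left, z up, the work surface at z = 0. Lengths are in m, angles in rad, forces in N, time in s.
With the tool pointing down it reaches from about 0.375 to 0.975 m from the base axis. Payload 3.8 kg.
Tool frame: the origin (TCP) lies between the finger pads; the fingertips stand 17 mm ahead of it and the grasp point (between the pads) lies 2 mm behind it; z points along the fingers, y is the line along which they close (so a half turn about z gives the same grasp; the last joint's range is limited). The gripper opens to 85 mm and grips with 20 to 120 N. Pads are 22 mm wide; open, the fingers measure 114 mm over their backs; the gripper's body (76 mm by 85 mm) begins 54 mm behind the grasp point. The pads swing forward as they close: fully open they stand 13 mm farther back than shut.
Start: joints at [1.288, 0.264, 1.604, -0, 1.274, -0.037], TCP at [0.164, 0.655, 0.248] pointing down, gripper open.
Joint ranges: [-2.63, 2.63], [-0.94, 2.18], [0.31, 2.57], [-1.31, 4.45], [0, 2.66], [-2.55, 2.55]. Speed limits (rad/s): [2.57, 2.57, 3.14, 3.14, 3.14, 3.14].

### API

Orientations are given as a rotation vector (axis times angle).
In Python, from workcell import bot gives the robot as it stands.
- The arm moves only by the tool play_rows, never from a script. Its argument "steps" is one flat list of numbers, 4 for each row, row after row: the shift along the tool's x, y, z in m, then the turn about the tool's z in rad. A call has 1 to 10 rows; each row is the pose to reach, as a shift and turn from the pose commanded when the call began, along the tool's axes at that moment; what a row does not reach only later rows make up. A row lasts 1/8 s, in which the tool goes at most 62.5 mm and 10.7 degrees, less where a joint would pass 70% of its speed; a pose out of reach is approached as far as the arm can. A call with a gripper value outside its range is refused whole. "jaw" is the closure in counts, from 0 (fully open) to 255 (shut), set as the call begins (left out, the last holds). The fingers move at their own pace and stop on an object; "grip_force" is the grip in N (left out, the last holds). Time passes only in rows, so rows that repeat a pose let the fingers close. It gives the time, the measured TCP pose, the force, the opening and the grip force at its end, in the units of the state.
- bot.read_state(): the state, without advancing time (a new reading comes with each control period).
- bot.read_camera(name): name is "side" or "top"; returns a dict with "pixels" (400x640x3 uint8, blue, green, red), "mtx" (3x3 intrinsics, pixels), "R" (3x3) and "t" (3): a world point X has camera coordinates R X + t. Camera axes: x right, y down, z forward; pixel columns grow to the right and rows downward; lengths in m; the calibration is good to about 2 mm. A picture is of the moment at which its call begins. There is no depth.
- bot.finish_job(): hands the job in; it is judged then, once.
The state is a dict: "time": time; "q": joint angles; "joint_vel": joint speeds; "joint_torque": joint torques, N m; "tool_pos": TCP position; "tcp_rot": TCP orientation; "wrist_force": force on the tool from outside, world axes, zero at the start; "torque": the same for the moment, N m; "width": opening from 0.0 (shut) to 1.0 (fully open); "grip_force": force on a finger pad.
Only numpy, scipy, OpenCV 4.12 (cv2) and the standard library are available. Lean on these libraries where they do the work, as an engineer would, in place of code of your own. Each camera call takes 0.05 s, during which the arm holds its last target. There are 200 camera calls.

### The job

One of the six rollers in the small roller bed is seized. Run a fingertip lightly along the whole row, so that every roller that is free turns under it and its red line visibly leaves the top; then rest the fingertip gently on the roller that did not turn, touching no other roller, and finish while still resting on it. Only touch the rollers, never grip or lift them out of their seats, and leave everything else on the bench where it is.

Things in the scene. Friction and masses are not known exactly. Their poses are not given: they have to be found in the camera images.
- track: roller bed fixed to the bench, 268 mm long (own y, along the row), 197 mm wide (own x, along the axles); grey side rails 58 mm high; a thin cross tube at each end, 21 mm outside the outer axles, only 36 mm high. Six rollers in a row along y, 42 mm from axle to axle (y = -105 to 105 mm). Origin on the bench under the middle of the row; z up
- roller_a_mid (a point): centre of one roller of the bed, on its axle, 50 mm above the bench; which place in the row varies. Steel tube, diameter 30 mm, 130 mm long, top 15 mm above this point; x along the axle. 0.22 kg; its axle ends lie loosely in open-topped black sprung seats, 10 mm deep: they give from about 0.8 N on, by 1 mm per 0.8 N, at most 6 mm, then they are hard
- tube_a (a joint): turn of roller a's tube on its axle, rad, either sign; 0 = the red line along the tube is straight up; starts within 0.15. A free tube turns at a touch and stays put: a stroke square to the axle, 1 to 3 mm below its top, turns it by 1 rad or more (deeper, a finger catches on the seized one's side). The seized one looks the same but does not turn
- roller_b_mid (a point): centre of one roller of the bed, on its axle, 50 mm above the bench; which place in the row varies. Steel tube, diameter 30 mm, 130 mm long, top 15 mm above this point; x along the axle. 0.22 kg; its axle ends lie loosely in open-topped black sprung seats, 10 mm deep: they give from about 0.8 N on, by 1 mm per 0.8 N, at most 6 mm, then they are hard
- tube_b (a joint): turn of roller b's tube on its axle, rad, either sign; 0 = the red line along the tube is straight up; starts within 0.15. A free tube turns at a touch and stays put: a stroke square to the axle, 1 to 3 mm below its top, turns it by 1 rad or more (deeper, a finger catches on the seized one's side). The seized one looks the same but does not turn
- roller_c_mid (a point): centre of one roller of the bed, on its axle, 50 mm above the bench; which place in the row varies. Steel tube, diameter 30 mm, 130 mm long, top 15 mm above this point; x along the axle. 0.22 kg; its axle ends lie loosely in open-topped black sprung seats, 10 mm deep: they give from about 0.8 N on, by 1 mm per 0.8 N, at most 6 mm, then they are hard
- tube_c (a joint): turn of roller c's tube on its axle, rad, either sign; 0 = the red line along the tube is straight up; starts within 0.15. A free tube turns at a touch and stays put: a stroke square to the axle, 1 to 3 mm below its top, turns it by 1 rad or more (deeper, a finger catches on the seized one's side). The seized one looks the same but does not turn
- roller_d_mid (a point): centre of one roller of the bed, on its axle, 50 mm above the bench; which place in the row varies. Steel tube, diameter 30 mm, 130 mm long, top 15 mm above this point; x along the axle. 0.22 kg; its axle ends lie loosely in open-topped black sprung seats, 10 mm deep: they give from about 0.8 N on, by 1 mm per 0.8 N, at most 6 mm, then they are hard
- tube_d (a joint): turn of roller d's tube on its axle, rad, either sign; 0 = the red line along the tube is straight up; starts within 0.15. A free tube turns at a touch and stays put: a stroke square to the axle, 1 to 3 mm below its top, turns it by 1 rad or more (deeper, a finger catches on the seized one's side). The seized one looks the same but does not turn
- roller_e_mid (a point): centre of one roller of the bed, on its axle, 50 mm above the bench; which place in the row varies. Steel tube, diameter 30 mm, 130 mm long, top 15 mm above this point; x along the axle. 0.22 kg; its axle ends lie loosely in open-topped black sprung seats, 10 mm deep: they give from about 0.8 N on, by 1 mm per 0.8 N, at most 6 mm, then they are hard
- tube_e (a joint): turn of roller e's tube on its axle, rad, either sign; 0 = the red line along the tube is straight up; starts within 0.15. A free tube turns at a touch and stays put: a stroke square to the axle, 1 to 3 mm below its top, turns it by 1 rad or more (deeper, a finger catches on the seized one's side). The seized one looks the same but does not turn
- roller_f_mid (a point): centre of one roller of the bed, on its axle, 50 mm above the bench; which place in the row varies. Steel tube, diameter 30 mm, 130 mm long, top 15 mm above this point; x along the axle. 0.22 kg; its axle ends lie loosely in open-topped black sprung seats, 10 mm deep: they give from about 0.8 N on, by 1 mm per 0.8 N, at most 6 mm, then they are hard
- tube_f (a joint): turn of roller f's tube on its axle, rad, either sign; 0 = the red line along the tube is straight up; starts within 0.15. A free tube turns at a touch and stays put: a stroke square to the axle, 1 to 3 mm below its top, turns it by 1 rad or more (deeper, a finger catches on the seized one's side). The seized one looks the same but does not turn
- spare_roller: spare roller, the same as those in the bed but without a red line (tube 30 mm in diameter and 130 mm long), lying on the bench beyond the bed's right-hand end; bystander; origin at its centre
- red_marker: felt marker, white with a red cap end, 14 x 131 x 14 mm, lying on the bench; bystander; origin under its middle
- hex_key: hex key with a red moulded grip, 33 x 94 x 12 mm, lying on the bench; bystander; origin under its middle
- red_tape: narrow roll of red tape, 80 mm across and 19 mm high, lying flat; bystander; origin at the centre of its underside
- relay_box_7: grey carton in shrink film, 108 x 136 x 48 mm, to the left; bystander; origin at the centre of its underside

How it is judged:
On the way:
1. five of the six rollers have been turned (more than 0.5 rad from red line up), the sixth has not ((((value of joint tube_b above 0.5 rad or value of joint tube_b below -0.5 rad) and (value of joint tube_c above 0.5 rad or value of joint tube_c below -0.5 rad) and (value of joint tube_d above 0.5 rad or value of joint tube_d below -0.5 rad) and (value of joint tube_e above 0.5 rad or value of joint tube_e below -0.5 rad) and (value of joint tube_f above 0.5 rad or value of joint tube_f below -0.5 rad) and value of joint tube_a between -0.35 and 0.35 rad) or ((value of joint tube_a above 0.5 rad or value of joint tube_a below -0.5 rad) and (value of joint tube_c above 0.5 rad or value of joint tube_c below -0.5 rad) and (value of joint tube_d above 0.5 rad or value of joint tube_d below -0.5 rad) and (value of joint tube_e above 0.5 rad or value of joint tube_e below -0.5 rad) and (value of joint tube_f above 0.5 rad or value of joint tube_f below -0.5 rad) and value of joint tube_b between -0.35 and 0.35 rad) or ((value of joint tube_a above 0.5 rad or value of joint tube_a below -0.5 rad) and (value of joint tube_b above 0.5 rad or value of joint tube_b below -0.5 rad) and (value of joint tube_d above 0.5 rad or value of joint tube_d below -0.5 rad) and (value of joint tube_e above 0.5 rad or value of joint tube_e below -0.5 rad) and (value of joint tube_f above 0.5 rad or value of joint tube_f below -0.5 rad) and value of joint tube_c between -0.35 and 0.35 rad) or ((value of joint tube_a above 0.5 rad or value of joint tube_a below -0.5 rad) and (value of joint tube_b above 0.5 rad or value of joint tube_b below -0.5 rad) and (value of joint tube_c above 0.5 rad or value of joint tube_c below -0.5 rad) and (value of joint tube_e above 0.5 rad or value of joint tube_e below -0.5 rad) and (value of joint tube_f above 0.5 rad or value of joint tube_f below -0.5 rad) and value of joint tube_d between -0.35 and 0.35 rad) or ((value of joint tube_a above 0.5 rad or value of joint tube_a below -0.5 rad) and (value of joint tube_b above 0.5 rad or value of joint tube_b below -0.5 rad) and (value of joint tube_c above 0.5 rad or value of joint tube_c below -0.5 rad) and (value of joint tube_d above 0.5 rad or value of joint tube_d below -0.5 rad) and (value of joint tube_f above 0.5 rad or value of joint tube_f below -0.5 rad) and value of joint tube_e between -0.35 and 0.35 rad) or ((value of joint tube_a above 0.5 rad or value of joint tube_a below -0.5 rad) and (value of joint tube_b above 0.5 rad or value of joint tube_b below -0.5 rad) and (value of joint tube_c above 0.5 rad or value of joint tube_c below -0.5 rad) and (value of joint tube_d above 0.5 rad or value of joint tube_d below -0.5 rad) and (value of joint tube_e above 0.5 rad or value of joint tube_e below -0.5 rad) and value of joint tube_f between -0.35 and 0.35 rad))), for 0.2 s.
At the end, for the whole second after the job is handed in: After five rollers were turned over 0.5 rad from line up, the fingers rest with 0.4 to 12 N on the one that did not turn (line within 0.35 rad of the top) and on no other (under 0.2 N); rollers lie in their seats (within 12 mm), bystanders within 20 mm of their start (((value of joint tube_a between -0.35 and 0.35 rad and contact force between the fingers and roller_a between 0.4 and 12 N and contact force between the fingers and roller_b below 0.2 N and contact force between the fingers and roller_c below 0.2 N and contact force between the fingers and roller_d below 0.2 N and contact force between the fingers and roller_e below 0.2 N and contact force between the fingers and roller_f below 0.2 N) or (value of joint tube_b between -0.35 and 0.35 rad and contact force between the fingers and roller_b between 0.4 and 12 N and contact force between the fingers and roller_a below 0.2 N and contact force between the fingers and roller_c below 0.2 N and contact force between the fingers and roller_d below 0.2 N and contact force between the fingers and roller_e below 0.2 N and contact force between the fingers and roller_f below 0.2 N) or (value of joint tube_c between -0.35 and 0.35 rad and contact force between the fingers and roller_c between 0.4 and 12 N and contact force between the fingers and roller_a below 0.2 N and contact force between the fingers and roller_b below 0.2 N and contact force between the fingers and roller_d below 0.2 N and contact force between the fingers and roller_e below 0.2 N and contact force between the fingers and roller_f below 0.2 N) or (value of joint tube_d between -0.35 and 0.35 rad and contact force between the fingers and roller_d between 0.4 and 12 N and contact force between the fingers and roller_a below 0.2 N and contact force between the fingers and roller_b below 0.2 N and contact force between the fingers and roller_c below 0.2 N and contact force between the fingers and roller_e below 0.2 N and contact force between the fingers and roller_f below 0.2 N) or (value of joint tube_e between -0.35 and 0.35 rad and contact force between the fingers and roller_e between 0.4 and 12 N and contact force between the fingers and roller_a below 0.2 N and contact force between the fingers and roller_b below 0.2 N and contact force between the fingers and roller_c below 0.2 N and contact force between the fingers and roller_d below 0.2 N and contact force between the fingers and roller_f below 0.2 N) or (value of joint tube_f between -0.35 and 0.35 rad and contact force between the fingers and roller_f between 0.4 and 12 N and contact force between the fingers and roller_a below 0.2 N and contact force between the fingers and roller_b below 0.2 N and contact force between the fingers and roller_c below 0.2 N and contact force between the fingers and roller_d below 0.2 N and contact force between the fingers and roller_e below 0.2 N)) and height (world z) of roller_a_mid between 0.04 and 0.054 m and distance of each of roller_a_mid, roller_b_mid, roller_c_mid, roller_d_mid, roller_e_mid, roller_f_mid from where it was at the start of the episode below 0.012 m and height (world z) of roller_b_mid between 0.04 and 0.054 m and height (world z) of roller_c_mid between 0.04 and 0.054 m and height (world z) of roller_d_mid between 0.04 and 0.054 m and height (world z) of roller_e_mid between 0.04 and 0.054 m and height (world z) of roller_f_mid between 0.04 and 0.054 m and distance of each of spare_roller, red_marker, hex_key, red_tape, relay_box_7 from where it was at the start of the episode below 0.02 m); the arm keeps its last pose, push and grip.
It fails at once if a roller was lifted more than 8 mm from its seat (height (world z) of any of roller_a_mid, roller_b_mid, roller_c_mid, roller_d_mid, roller_e_mid, roller_f_mid above 0.058 m).
It fails at once if the fingers or the arm pressed on a roller or on the bed with more than 20 N (contact force between any of the fingers, the arm and track above 20 N or contact force between any of the fingers, the arm and roller_a above 20 N or contact force between any of the fingers, the arm and roller_b above 20 N or contact force between any of the fingers, the arm and roller_c above 20 N or contact force between any of the fingers, the arm and roller_d above 20 N or contact force between any of the fingers, the arm and roller_e above 20 N or contact force between any of the fingers, the arm and roller_f above 20 N).
It fails at once if a bystander was moved more than 20 mm (distance of any of spare_roller, red_marker, hex_key, red_tape, relay_box_7 from where it was at the start of the episode above 0.02 m).
It also fails if it takes over 51 s, if anything falls off the work surface, if the arm or the gripper's body presses on something with over 40 N, if the wrist force passes 120 N, or if a joint passes its speed limit or range.

## Working session

There is one attempt and no reset: what is moved stays moved. The work goes in short steps, Python scripts to look and compute and a tool call to move; the robot and the scene stay as the last step left them, time stands still between calls to the robot, and variables do not carry over. Pictures are saved under pics/ and viewed, at most 10 in all, crops included, and the job is handed in when it is done.

Besides the shell and the picture viewer there is one more tool, called in YAML: its name, and indented under it one key for each argument. play_rows: Moves the arm, as the interface text tells. Its arguments: {"type":"object","properties":{"steps":{"type":"array"},"jaw":{"type":"number"},"grip_force":{"type":"number"}},"required":["steps"]}

```bash
mkdir -p pics; python3 - <<'E'
from workcell import bot
import cv2,numpy as np
for n in("top","side"):
    c=bot.read_camera(n); cv2.imwrite(f"pics/{n}0.png",c["pixels"]); print(n,c["mtx"].tolist(),np.round(c["R"],4).tolist(),c["t"])
s=bot.read_state();print(s)
E
```

```text
top [[387.2449012970266, 0.0, 324.2060585318383], [0.0, 387.2449012970266, 197.4989501479596], [0.0, 0.0, 1.0]] [[0.0187, -0.9997, 0.0134], [-0.9904, -0.0204, -0.1371], [0.1373, -0.0107, -0.9905]] [-0.13389387  0.54023965  1.08233707]
side [[494.3477223047606, 0.0, 322.725305501908], [0.0, 494.3477223047606, 199.1189059302732], [0.0, 0.0, 1.0]] [[-0.6844, -0.729, 0.0103], [-0.2868, 0.2562, -0.9231], [0.6703, -0.6347, -0.3844]] [0.29126309 0.23467545 1.07652476]
{'time': 0.1, 'q': array([ 1.28810032e+00,  2.64680417e-01,  1.60520814e+00,  1.57058691e-05,
        1.27372003e+00, -3.68962231e-02]), 'joint_vel': array([-0.00050437, -0.00333561, -0.00328387, -0.00093046, -0.00103234,
       -0.00073586]), 'joint_torque': array([ 2.36224651e-04, -5.16699743e+01, -3.68595994e+01, -1.11350876e-04,
        6.11700467e-03,  1.84974186e-05]), 'tool_pos': array([0.16407166, 0.65412063, 0.24710057]), 'tcp_rot': array([-0.38509603, -3.1175611 ,  0.0031222 ]), 'wrist_force': array([-0.16067519, -0.1608526 ,  0.33352126]), 'torque': array([-0.03338786, -0.00350152,  0.04980416]), 'grip_force': 0.0, 'width': 1.0000663595986452}
```

View pics/top0.png

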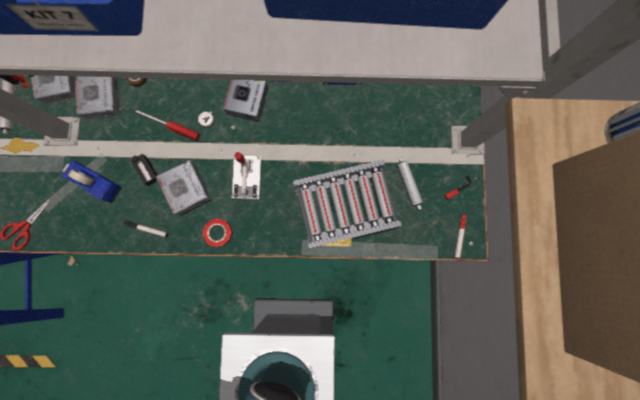

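View pics/side0.png

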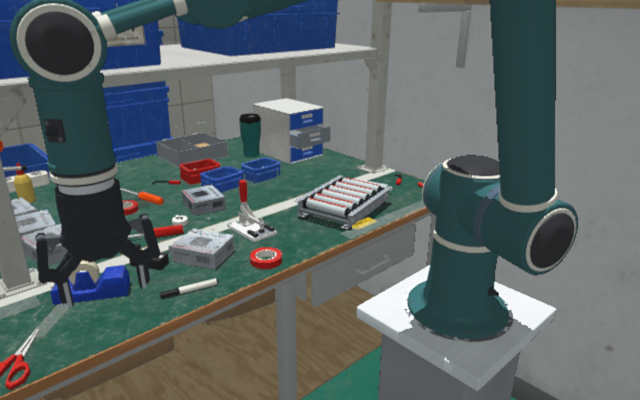

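Top: roller bed centred near (347,205) px, six rollers with red lines, spare at (411,185), marker (461,236), hex key (459,188), tape (217,233), and relay box (183,187). Side: bed near (345,203). I'll measure the red lines in both views.

```bash
cat > h.py <<'E'
from workcell import bot
import cv2,numpy as np
def cam(n):
    return bot.read_camera(n)
def red(img,roi,thr=45):
    x0,y0,x1,y1=roi; b,g,r=[img[...,i].astype(int) for i in range(3)]
    m=((r-np.maximum(b,g))>thr).astype(np.uint8); k=np.zeros_like(m); k[y0:y1,x0:x1]=1; m=m*k
    n,lab,st,c=cv2.connectedComponentsWithStats(m,connectivity=8)
    out=[]
    for i in range(1,n):
        if st[i,4]<8: continue
        v,u=np.nonzero(lab==i); w=(r-np.maximum(b,g))[v,u]
        out.append((np.average(u,weights=w),np.average(v,weights=w),st[i,4],u[v.argmin()],v.min(),u[v.argmax()],v.max()))
    return sorted(out)
def ray(c,uv,z):
    K,R,t=c["mtx"],np.array(c["R"]),np.array(c["t"]); C=-R.T@t
    d=R.T@np.linalg.solve(K,[uv[0],uv[1],1.]); return C+d*(z-C[2])/d[2]
def tri(c1,p1,c2,p2):
    P=[c["mtx"]@np.c_[c["R"],c["t"]] for c in(c1,c2)]
    X=cv2.triangulatePoints(P[0],P[1],np.array(p1,float).reshape(2,1),np.array(p2,float).reshape(2,1)); return (X[:3]/X[3]).ravel()
def proj(c,X):
    p=c["mtx"]@(np.array(c["R"])@np.array(X)+c["t"]); return p[:2]/p[2]
E
python3 - <<'E'
from h import *
a=cam("top");b=cam("side")
ra=red(a["pixels"],(290,155,405,250),30); rb=red(b["pixels"],(295,170,395,225),30)
for r in ra: print("top",np.round(r,1), np.round(ray(a,r[:2],.065),4))
for r in rb: print("side",np.round(r,1),np.round(ray(b,r[:2],.065),4))
A=cv2.resize(a["pixels"][155:255,290:480],None,fx=4,fy=4,interpolation=cv2.INTER_CUBIC)
B=cv2.resize(b["pixels"][165:235,285:400],None,fx=4,fy=4,interpolation=cv2.INTER_CUBIC)[:200]
B=cv2.copyMakeBorder(B,0,0,0,A.shape[1]-B.shape[1],0)
cv2.imwrite("pics/c1.png",np.vstack([A[:400],B]))
E
```

```text
top [310.2 211.3 134.  305.  190.  314.  232. ] [ 0.4991 -0.0843  0.065 ]
top [324.5 208.2 126.  319.  187.  329.  229. ] [ 0.5088 -0.1244  0.065 ]
top [340.3 203.7 122.  335.  183.  345.  225. ] [ 0.5223 -0.1688  0.065 ]
top [346.1 241.   29.  346.  239.  345.  244. ] [ 0.4182 -0.1863  0.065 ]
top [354.5 200.8 127.  349.  180.  359.  221. ] [ 0.5314 -0.2086  0.065 ]
top [368.4 197.4 132.  363.  176.  373.  218. ] [ 0.542  -0.2479  0.065 ]
top [383.4 193.6 125.  377.  173.  388.  214. ] [ 0.5537 -0.2903  0.065 ]
side [327.2 202.1  74.  309.  197.  343.  207. ] [ 0.5004 -0.0874  0.065 ]
side [327.4 189.1  11.  325.  188.  328.  190. ] [ 0.5753 -0.1595  0.065 ]
side [333.9 197.5  71.  317.  193.  349.  202. ] [ 0.5129 -0.1268  0.065 ]
side [347.8 188.4  53.  332.  184.  365.  193. ] [ 0.537  -0.2113  0.065 ]
side [350.7 194.9  26.  341.  193.  357.  197. ] [ 0.4935 -0.1791  0.065 ]
side [354.1 184.5  54.  338.  181.  371.  189. ] [ 0.5473 -0.2506  0.065 ]
side [361.  180.8  38.  346.  177.  378.  185. ] [ 0.5561 -0.2925  0.065 ]
side [368.5 219.   10.  367.  218.  368.  220. ] [ 0.3413 -0.0898  0.065 ]
side [391.1 223.2   8.  393.  222.  388.  224. ] [ 0.2834 -0.1149  0.065 ]
```

View pics/c1.png

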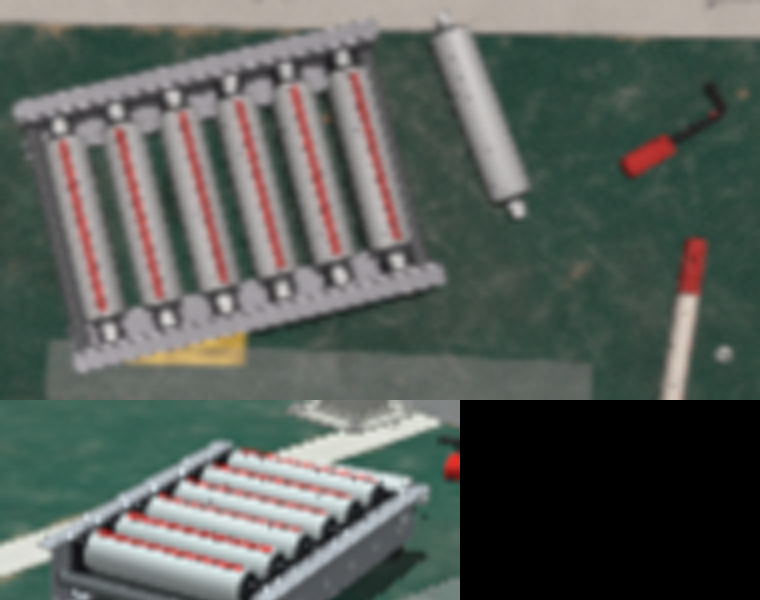

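The six red lines (crop: roughly x=85, 140, 200, 260, 315, 375) run from about (0.500,-0.086) to (0.555,-0.291) m, so the row yaw is about 14.8°. Moving above the left end with the jaw shut.

play_rows:
  steps: [-0.0345,-0.0427,0,0,-0.069,-0.0854,0,0,-0.1035,-0.1281,0,0,-0.138,-0.1708,0,0,-0.1725,-0.2135,0,0,-0.207,-0.2562,0,0,-0.2415,-0.2989,0,0,-0.276,-0.3416,0,0,-0.3105,-0.3843,0,0,-0.345,-0.427,0,0]
  jaw: 255
  grip_force: 20

```text
time: 1.45
tool_pos: [0.3953, 0.1549, 0.2484]
tcp_rot: [0.385, 3.117, 0.001]
wrist_force: [1.1, -0.5, 0.9]
width: 0.001
grip_force: 0.0
```

play_rows:
  steps: [-0.03,-0.037,0,0.15,-0.06,-0.074,0,0.3,-0.09,-0.11,0.01,0.45,-0.12,-0.147,0.03,0.6,-0.147,-0.183,0.05,0.75,-0.147,-0.183,0.07,0.9,-0.147,-0.183,0.09,1.066,-0.147,-0.183,0.1,1.066,-0.147,-0.183,0.1,1.066,-0.147,-0.183,0.1,1.066]

```text
time: 2.7
tool_pos: [0.4936, -0.0566, 0.1492]
tcp_rot: [1.913, 2.49, 0.001]
wrist_force: [0.6, -0.2, -0.2]
width: 0.002
grip_force: 0.0
```

```bash
python3 - <<'E'
from h import *
from scipy.spatial.transform import Rotation as Ro
a=cam("top");b=cam("side");s=bot.read_state()
print(s["time"],s["tool_pos"],Ro.from_rotvec(s["tcp_rot"]).as_matrix().round(4).tolist(),s["q"].round(2),s["wrist_force"],s["width"])
A=cv2.resize(a["pixels"][155:255,290:410],None,fx=3,fy=3)
B=cv2.resize(b["pixels"][110:240,270:400],None,fx=4,fy=4)
A=cv2.copyMakeBorder(A,0,B.shape[0]-A.shape[0],0,0-0,0)[:,:280]
cv2.imwrite("pics/c2.png",np.hstack([A,B]))
E
```

```text
2.8 [ 0.4938005  -0.056614    0.14938783] [[-0.2573, 0.9663, 0.002], [0.9663, 0.2573, -0.0003], [-0.0008, 0.0018, -1.0]] [-0.16  0.01  2.08 -0.    1.05 -0.42] [-0.27772566  0.8233471   0.95677033] -0.0037595172510032316
```

View pics/c2.png

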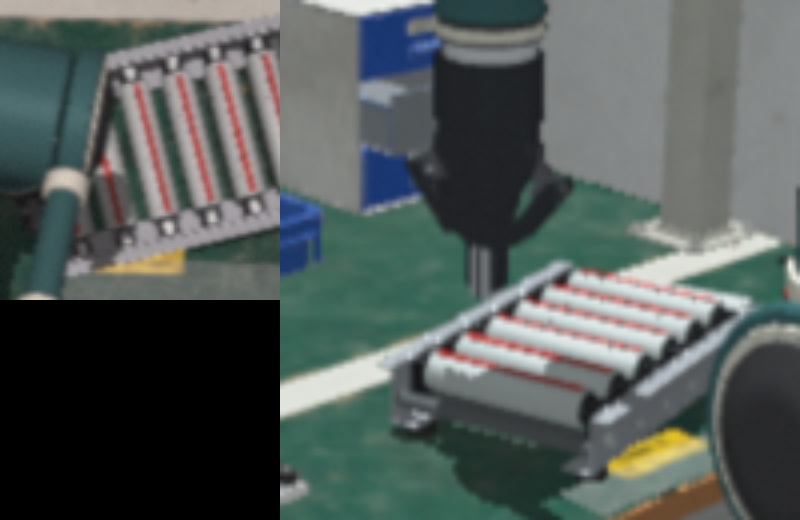

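The shut fingers hang above the first roller's left end, aligned with the row (side crop, tip about (487,297)). I'll go over roller 1 and find its top by gentle contact.

play_rows:
  steps: [-0.03,0,0,0,-0.03,0,0.02,0,-0.03,0,0.05,0,-0.03,0,0.055,0,-0.03,0,0.058,0,-0.03,0,0.06,0,-0.03,0,0.062,0,-0.03,0,0.064,0,-0.03,0,0.064,0,-0.03,0,0.064,0]

```text
time: 4.05
tool_pos: [0.5007, -0.0857, 0.0843]
tcp_rot: [1.916, 2.49, 0.0]
wrist_force: [0.3, 0.4, 0.1]
width: 0.0
grip_force: 0.0
```

```bash
python3 - <<'E'
from h import *
for i in range(6):
    b=cam("side");s=bot.read_state();print(s["wrist_force"].round(2),s["tool_pos"].round(4))
print(proj(b,s["tool_pos"]+[0,0,-.017]))
B=cv2.resize(b["pixels"][150:220,290:390],None,fx=6,fy=6,interpolation=cv2.INTER_CUBIC)
cv2.imwrite("pics/c3.png",B)
E
```

```text
[-0.19 -0.89 -0.03] [ 0.5008 -0.0857  0.0844]
[-0.05 -0.38 -0.58] [ 0.5008 -0.0857  0.0844]
[ 0.58 -0.01  0.11] [ 0.5007 -0.0857  0.0843]
[0.04 0.04 0.33] [ 0.5008 -0.0857  0.0843]
[ 0.39  0.85 -0.78] [ 0.5007 -0.0857  0.0843]
[ 0.22 -0.54 -0.49] [ 0.5007 -0.0857  0.0843]
[326.75980142 201.51574335]
```

View pics/c3.png

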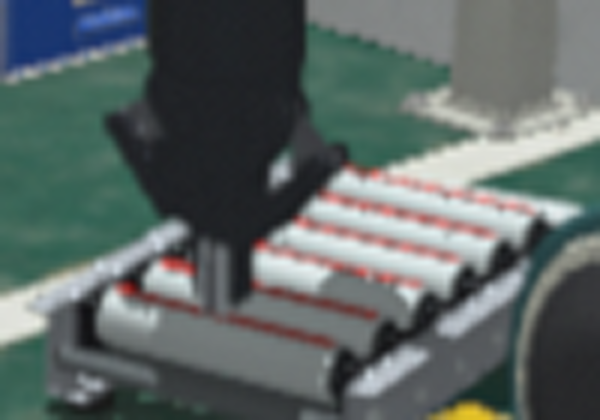

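The tip sits just above roller 1's red line at (222,308) in the crop, which agrees with 17 mm. I'll press 4 mm and read the force.

play_rows:
  steps: [0,0,0.001,0,0,0,0.002,0,0,0,0.003,0,0,0,0.004,0,0,0,0.004,0,0,0,0.004,0]

```text
time: 5.1
tool_pos: [0.5007, -0.0857, 0.0804]
tcp_rot: [1.916, 2.49, -0.0]
wrist_force: [-1.2, 0.2, 1.5]
width: 0.001
grip_force: 1.0
```

```bash
python3 - <<'E'
from h import *
f=[]
for i in range(8):
    b=cam("side");s=bot.read_state();f.append(s["wrist_force"])
print(np.mean(f,0),s["tool_pos"])
E
```

```text
[-1.12713363 -0.06899593  2.11644359] [ 0.50072331 -0.08570209  0.08030268]
```

Force is 2.1 N, so the roller top is at about 65 mm as expected. Lifting, backing off, then stroking the whole row at this depth.

play_rows:
  steps: [0,0,-0.008,0,0.015,0,-0.01,0,0.03,0,-0.01,0,0.03,0,-0.005,0,0.03,0,0,0,0.03,0,0,0,0.023,0,0,0,0.016,0,0,0,0.009,0,0,0,0.002,0,0,0]

```text
time: 6.75
tool_pos: [0.5006, -0.0845, 0.0806]
tcp_rot: [1.916, 2.489, 0.0]
wrist_force: [-0.4, -0.0, 2.9]
width: -0.002
grip_force: 0.9
```

play_rows:
  steps: [-0.007,0,0,0,-0.014,0,0,0,-0.021,0,0,0,-0.028,0,0,0,-0.035,0,0,0,-0.042,0,0,0,-0.049,0,0,0,-0.056,0,0,0,-0.063,0,0,0,-0.07,0,0,0]

```text
time: 8.0
tool_pos: [0.5181, -0.152, 0.08]
tcp_rot: [-1.916, -2.49, 0.001]
wrist_force: [-0.2, 0.6, -0.3]
width: 0.002
grip_force: 0.0
```

```bash
python3 - <<'E'
from h import *
a=cam("top");b=cam("side");s=bot.read_state();print(s["tool_pos"],s["wrist_force"])
for n,c,r in(("top",a,(290,155,405,237)),("side",b,(295,170,395,212))):
    for q in red(c["pixels"],r,30): print(n,np.round(q,1))
B=cv2.resize(b["pixels"][150:220,290:390],None,fx=6,fy=6,interpolation=cv2.INTER_CUBIC)
cv2.imwrite("pics/c4.png",B)
E
```

```text
[ 0.5182417  -0.15221378  0.0802107 ] [0.09428419 0.02902821 0.48171199]
top [327.7 221.   41.  325.  210.  329.  229. ]
top [372.1 211.6  43.  370.  205.  373.  218. ]
top [383.3 193.3 127.  377.  173.  388.  214. ]
side [326.  195.6  41.  317.  193.  342.  200. ]
side [330.1 189.9  13.  325.  188.  332.  191. ]
side [347.  188.3  10.  344.  187.  348.  189. ]
side [350.2 201.4  10.  347.  201.  349.  202. ]
side [358.8 185.6  39.  347.  182.  371.  189. ]
side [365.1 181.8  24.  354.  179.  373.  184. ]
```

View pics/c4.png

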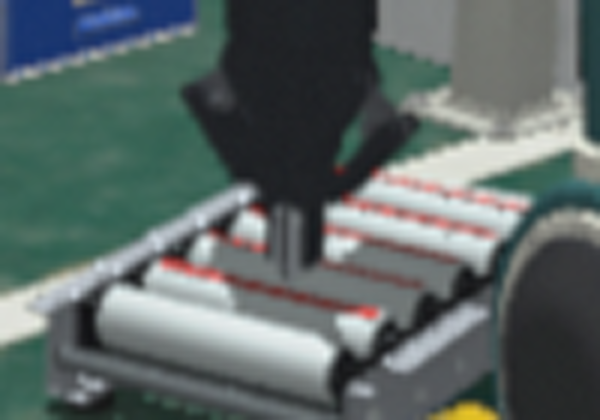

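Roller 1's red line has left the top. Roller 2's line is unmoved (crop (165,263)–(375,313)), so it's probably the seized one. Continuing along the row.

play_rows:
  steps: [-0.007,0,0,0,-0.014,0,0,0,-0.021,0,0,0,-0.028,0,0,0,-0.035,0,0,0,-0.042,0,0,0,-0.049,0,0,0,-0.056,0,0,0,-0.063,0,0,0,-0.07,0,0,0]

```text
time: 9.35
tool_pos: [0.5363, -0.2196, 0.0804]
tcp_rot: [1.916, 2.489, 0.0]
wrist_force: [-0.9, -0.1, 1.4]
width: 0.0
grip_force: 0.6
```

play_rows:
  steps: [-0.007,0,0,0,-0.014,0,0,0,-0.021,0,0,0,-0.028,0,0,0,-0.035,0,0,0,-0.042,0,0,0,-0.049,0,0,0,-0.056,0,0,0,-0.063,0,0,0,-0.07,0,0,0]

```text
time: 10.6
tool_pos: [0.5542, -0.2873, 0.0805]
tcp_rot: [1.916, 2.49, -0.0]
wrist_force: [-1.8, 1.4, 1.9]
width: 0.002
grip_force: 1.0
```

play_rows:
  steps: [-0.007,0,0,0,-0.014,0,0,0,-0.021,0,0,0,-0.028,0,0,0,-0.03,0,-0.04,0,-0.03,0,-0.09,0,-0.03,0,-0.09,0]

```text
time: 11.48
tool_pos: [0.565, -0.3179, 0.1761]
tcp_rot: [1.91, 2.481, 0.002]
wrist_force: [-0.4, -1.0, -0.1]
width: 0.001
grip_force: 0.0
```

```bash
python3 - <<'E'
from h import *
a=cam("top");b=cam("side");s=bot.read_state();print(s["time"],s["tool_pos"],s["wrist_force"])
for n,c,r in(("top",a,(290,155,405,237)),("side",b,(295,170,395,212))):
    for q in red(c["pixels"],r,30): print(n,np.round(q,1))
A=cv2.resize(a["pixels"][160:250,290:410],None,fx=3,fy=3,interpolation=cv2.INTER_CUBIC)
B=cv2.resize(b["pixels"][165:220,290:390],None,fx=6,fy=6,interpolation=cv2.INTER_CUBIC)
A=cv2.copyMakeBorder(A,0,0,0,B.shape[1]-A.shape[1],0)
cv2.imwrite("pics/c5.png",np.vstack([A,B]))
E
```

```text
11.575 [ 0.56201203 -0.31610927  0.17096178] [ 0.25944058  0.92473143 -0.9341628 ]
top [324.5 208.  129.  319.  187.  329.  229. ]
side [334.  197.5  71.  317.  193.  349.  202. ]
```

View pics/c5.png

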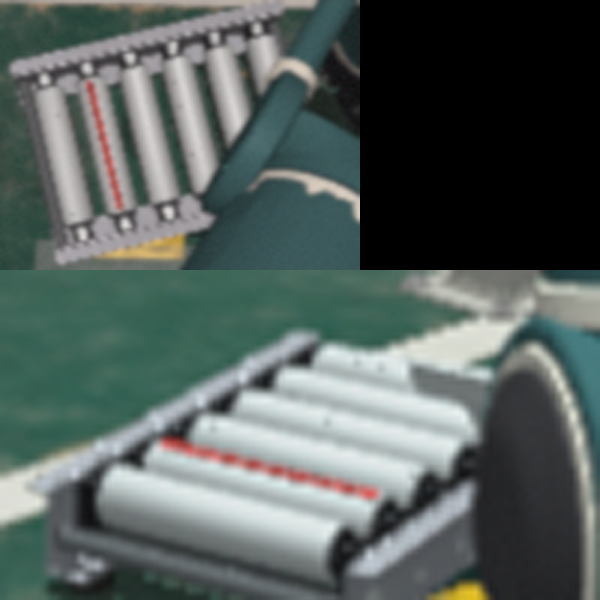

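Both views show only roller 2's red line still up, at top (87,85)–(122,208) in the crop; the other five are out of sight. Going back to roller 2, 196 mm along +x, and lowering.

play_rows:
  steps: [0.05,0,0,0,0.1,0,0,0,0.15,0,0,0,0.185,0,0,0,0.196,0,0.02,0,0.196,0,0.05,0,0.196,0,0.07,0,0.196,0,0.08,0,0.196,0,0.084,0,0.196,0,0.084,0]

```text
time: 12.82
tool_pos: [0.5115, -0.1264, 0.0862]
tcp_rot: [-1.916, -2.489, 0.0]
wrist_force: [0.2, 0.9, -0.2]
width: -0.006
grip_force: 0.0
```

play_rows:
  steps: [0,0,0.001,0,0,0,0.002,0,0,0,0.003,0,0,0,0.004,0,0,0,0.005,0,0,0,0.006,0,0,0,0.006,0,0,0,0.006,0]

```text
time: 13.82
tool_pos: [0.5115, -0.1263, 0.0804]
tcp_rot: [1.916, 2.49, 0.0]
wrist_force: [0.7, -0.7, 2.5]
width: -0.001
grip_force: 1.0
```

```bash
python3 - <<'E'
from h import *
f=[]
for i in range(14):
    b=cam("side");s=bot.read_state();f.append(s["wrist_force"])
print(s["time"],np.mean(f,0),s["tool_pos"])
for q in red(b["pixels"],(295,170,395,212),30): print(np.round(q,1))
B=cv2.resize(b["pixels"][150:220,290:390],None,fx=6,fy=6,interpolation=cv2.INTER_CUBIC)
cv2.imwrite("pics/c6.png",B)
E
```

```text
14.525 [-0.38635919  0.15765612  2.00349513] [ 0.51154612 -0.12629949  0.08032811]
[318.5 194.    8.  317.  193.  320.  195. ]
[344.  200.6  15.  337.  199.  348.  202. ]
```

View pics/c6.png

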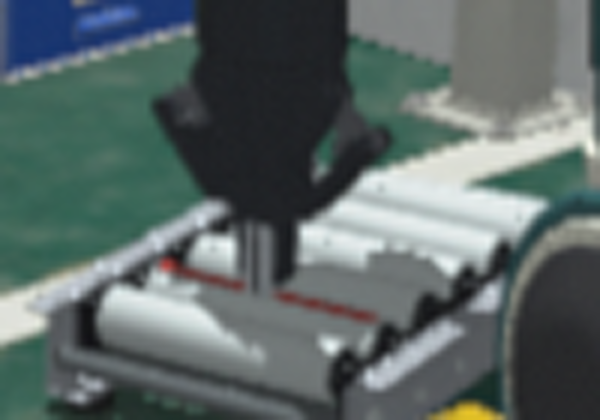

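The fingertip rests on roller 2's red line with about 2 N (crop (262,292)), and the line is still up. Handing in.

```bash
python3 -c "
from workcell import bot
print(bot.finish_job())"
```

```text
the job is handed in; nothing more can be done
None
```

The second roller from the left end is the seized one: the other five turned under the fingertip, and the job was handed in with the fingertip resting on it at about 2 N, but no verdict was returned.

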